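# Start the clamp nut on its stud

### The arm

A 7-joint arm with a two-finger parallel gripper is mounted at the origin on the work surface; the furniture and walls round the work are solid. World frame = base frame: x ahead of the robot, y to its left, z up, the work surface at z = 0. Lengths are in m, angles in degrees, forces in N, time in s.
With the tool pointing down it reaches from about 0.35 to 0.9 m from the base axis. Payload 19.9 kg.
Tool frame: the origin (TCP) lies on the front face of the gripper's body, between the roots of the fingers; the fingertips stand 97 mm ahead of it and the grasp point (between the pads) lies 78 mm ahead of it; z points along the fingers, y is the line along which they close (so a half turn about z gives the same grasp; the last joint's range is limited). The gripper opens to 94 mm and grips with 3 to 60 N. Pads are 16 mm wide; open, the fingers measure 119 mm over their backs; the gripper's body (75 mm by 177 mm) begins 78 mm behind the grasp point.
Start: joints at [-65.976, 23.915, -0.59, 92.452, 0.269, 63.638, -3.037], TCP at [0.278, 0.56, 0.303] pointing down, gripper open.
Joint ranges: [-161.28, 161.28], [-22.2, 115.67], [-73.04, 71.86], [3.21, 147.25], [-68.34, 248.33], [10.77, 114.83], [-161.83, 161.83]. Speed limits (degrees/s): [108.29, 108.29, 136.94, 136.94, 172.46, 172.46, 172.46].

### API

Orientations are given as a 3x3 rotation matrix whose columns are the frame's x, y, z axes.
In Python, from workcell import read_state, capture, finish_job gives the robot as it stands.
- The arm moves only by the tool apply_moves, never from a script. Its argument "commands" is a list of rows, each an object with "translation": the shift along the tool's x, y, z in cm, a list of three; "turn": the turn, a rotation vector about the tool's x, y, z in rad, a list of three. In form: [{"translation": [x, y, z], "turn": [ax, ay, az]}, ...]. A call has 1 to 10 rows; each row shifts and turns the commanded pose from where the row before left it, along the tool's axes as they then stand; what a row does not reach is not made up. A row lasts 1/10 s, in which the tool goes at most 50 mm and 8.59 degrees, less where a joint would pass 70% of its speed; a pose out of reach is approached as far as the arm can. A call with a gripper value outside its range is refused whole. "grip" is the finger opening in cm, from 0 to 9.4, set as the call begins (left out, the last holds). The fingers move at their own pace and stop on an object; "squeeze" is the grip in N (left out, the last holds). Time passes only in rows, so rows that do not move let the fingers close. It gives the time, the measured TCP pose, the force, the opening and the grip force at its end, in the units of the state.
- read_state(): the state, without advancing time (a new reading comes with each control period).
- capture(name): name is "scene" or "side" or "wrist"; returns a dict with "pixels" (480x640x3 uint8, blue, green, red), "K" (3x3 intrinsics, pixels), "T" (4x4, takes a point from camera to world coordinates); the wrist camera has in their place "T_tool_cam" (4x4, takes a point from camera to tool coordinates, whose origin is the TCP and whose axes are the flange's). Camera axes: x right, y up, looking along -z (the intrinsics and any distortion apply to the point x, -y, -z); pixel columns grow to the right and rows downward; lengths in m; the calibration is good to about 2 mm. A picture is of the moment at which its call begins: read the wrist's pose just before it. There is no depth.
- finish_job(): hands the job in; it is judged then, once.
The state is a dict: "time": time; "joints": joint angles; "dq": joint speeds; "tau": joint torques, N m; "ee_pos": TCP position; "orientation": TCP orientation; "force": force on the tool from outside, world axes, zero at the start; "wrist_torque": the same for the moment, N m; "gripper_width": finger opening in m; "finger_force": force on a finger pad.
Only numpy, scipy, OpenCV 4.12 (cv2) and the standard library are available. Lean on these libraries where they do the work, as an engineer would, in place of code of your own. Each camera call takes 0.05 s, during which the arm holds its last target. There are 200 camera calls.

### The job

Start the flange nut on the upright stud of the blue clamp fixture: set it level on the stud with the red line across it pointing to the two yellow marks, then, with it resting on the stud, back it off (counterclockwise seen from above) to the two green marks, where it drops into the thread, and let go of it. Leave the plain hex nut where it is.

Things in the scene. Friction and masses are not known exactly. Their poses are not given: they have to be found in the camera images.
- flange_nut: Steel hex nut, 30 mm high, flange down: flange 55 mm wide, 5 mm thick; above it a hexagon 40 mm across flats to grip. Origin: centre of underside, z up. Red line across its top along x (a half turn looks the same); flats face x and every 60 degrees on. Bore 18 mm; in it along +x and -x two thread teeth, 7 mm wide, undersides 2 mm above the nut's. 0.15 kg.
- fixture: Fixed clamp: blue plate 170 x 120 mm (x -77 to 93), pale heat sink and block under a steel strap, on it a 96 mm black disc, top at 76 mm. Origin: stud axis at bench top; green marks along +x and -x. Stud 24 mm thick to its shoulder at 97 mm, then a 16 mm pilot to 119 mm, tapering to 5 mm at 133 mm: the bore centres itself from 5 mm off. Shoulder has slots along +x and -x, 11 wide, 5 deep.
- start_mark (a point): On the stud axis, 97 mm up; x axis to a yellow mark (the other opposite), 45 degrees clockwise of fixture x from above. Here the nut's teeth ride on the shoulder (nut origin 95 mm up). Turned counterclockwise to within 10 degrees of green it falls 5 mm into the slots (origin 90 mm) when let go or pushed down. About 30 degrees clockwise it jams on two 3 mm high stops on the shoulder.
- plain_nut: Bystander to leave alone: plain steel hex nut without flange or red line, 40 mm across flats, 22 mm high, lying on the bench. Origin: centre of the underside.

How it is judged:
By the outcome, as a careful person would: the job done as asked, in the order asked, and still so for the second after the job is handed in, with the robot touching nothing.
It also fails if it takes over 38 s, if anything falls off the work surface, if the arm or the gripper's body presses on something with over 40 N, if the wrist force passes 120 N, or if a joint passes its speed limit or range.

## Working session

There is one attempt and no reset: what is moved stays moved. The work goes in short steps, Python scripts to look and compute and a tool call to move; the robot and the scene stay as the last step left them, time stands still between calls to the robot, and variables do not carry over. Pictures are saved under pics/ and viewed, at most 10 in all, crops included, and the job is handed in when it is done.

Besides the shell and the picture viewer there is one more tool, called after "Emit:" by a JSON object that holds its "api" and its "payload", one argument or row to a line. apply_moves: Moves the arm, as the interface text tells. Its arguments: {"type":"object","properties":{"commands":{"type":"array"},"grip":{"type":"number"},"squeeze":{"type":"number"}},"required":["commands"]}

```bash
mkdir -p pics
cat > h.py <<'E'
import numpy as np, cv2
from workcell import read_state, capture, finish_job
def cam(name):
    s=read_state(); c=capture(name)
    K=np.array(c["K"])
    if name=="wrist":
        T=np.eye(4);T[:3,:3]=np.array(s["orientation"]);T[:3,3]=s["ee_pos"];T=T@np.array(c["T_tool_cam"])
    else: T=np.array(c["T"])
    return c["pixels"],K,T,c
def plane(px,K,T,z):
    p=np.atleast_2d(np.array(px,float))
    d=np.c_[(p[:,0]-K[0,2])/K[0,0],-(p[:,1]-K[1,2])/K[1,1],-np.ones(len(p))]@T[:3,:3].T
    o=T[:3,3]; return o+d*((z-o[2])/d[:,2])[:,None]
def proj(P,K,T):
    P=np.atleast_2d(np.array(P,float)); q=(P-T[:3,3])@T[:3,:3]
    return np.c_[K[0,0]*q[:,0]/-q[:,2]+K[0,2],K[1,1]*-q[:,1]/-q[:,2]+K[1,2]]
E
python3 - <<'E'
from h import *
for n in("scene","side","wrist"):
    im,K,T,c=cam(n); cv2.imwrite(f"pics/{n}0.png",im); print(n,c.keys(),K.tolist(),T.round(3).tolist())
print(read_state())
E
```

```text
scene dict_keys(['pixels', 'K', 'T']) [[546.998414812941, 0.0, 319.553901704354], [0.0, 546.998414812941, 244.51873268051756], [0.0, 0.0, 1.0]] [[0.565, 0.622, -0.542, 0.022], [-0.825, 0.44, -0.355, -0.309], [0.018, 0.647, 0.762, 0.804], [0.0, 0.0, 0.0, 1.0]]
side dict_keys(['pixels', 'K', 'T']) [[539.5706873113648, 0.0, 313.880506344822], [0.0, 539.5706873113648, 241.8395918865487], [0.0, 0.0, 1.0]] [[0.824, 0.251, -0.508, 0.037], [-0.567, 0.364, -0.739, -0.69], [-0.001, 0.897, 0.442, 0.526], [0.0, 0.0, 0.0, 1.0]]
wrist dict_keys(['pixels', 'K', 'T_tool_cam']) [[335.66762774160634, 0.0, 319.66462803223214], [0.0, 335.66762774160634, 237.520985307603], [0.0, 0.0, 1.0]] [[0.444, -0.858, -0.258, 0.202], [0.896, 0.425, 0.129, 0.598], [-0.001, -0.289, 0.957, 0.383], [0.0, 0.0, 0.0, 1.0]]
{'time': 0.15, 'joints': array([-65.97520012,  23.93901711,  -0.59172017,  92.47510433,
         0.27015479,  63.63946306,  -3.03707831]), 'dq': array([-0.01463837, -0.12095953,  0.04117244, -0.01463527,  0.00386745,
       -0.02308173,  0.00997951]), 'tau': array([-1.38638872e-03, -8.51533914e+01,  6.37689661e-01, -4.26146293e+01,
       -4.88875061e-02,  1.70949753e-02,  1.59990573e-04]), 'ee_pos': array([0.27782978, 0.55964352, 0.30219987]), 'orientation': array([[-8.95704930e-01,  4.44648816e-01, -3.31527639e-04],
       [ 4.44648932e-01,  8.95704531e-01, -8.49248552e-04],
       [-8.06665545e-05, -9.08089525e-04, -9.99999584e-01]]), 'force': array([-1.41794206, -0.07503805,  0.20301431]), 'wrist_torque': array([ 0.03411792, -0.02799084, -0.01963601]), 'finger_force': 0.0, 'gripper_width': 0.09427971492266078}
```

View pics/scene0.png

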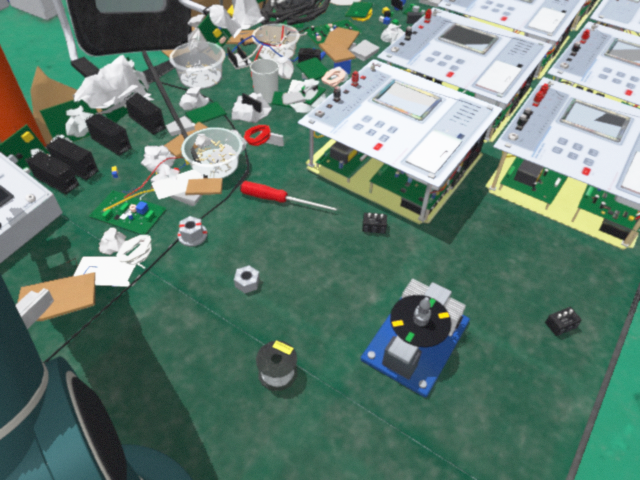

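View pics/side0.png

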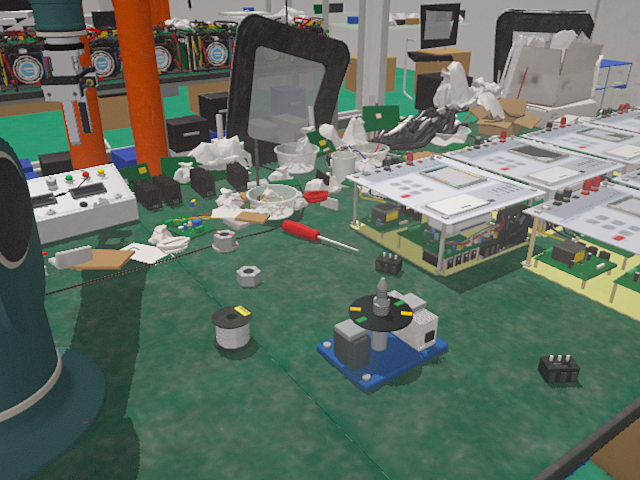

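Scene: the flange nut with its red line is at about (191,231), the plain nut at (246,279), and the fixture's disc at (421,320), with yellow marks at (445,315) and (398,323) and green at (432,302) and (409,337). In the side view the flange nut is at (224,240) and the stud at (381,300).

Run:
```python
from h import *
def comps(m,amin=4):
    n,l,s,c=cv2.connectedComponentsWithStats(m.astype(np.uint8)*255)
    return [(c[i].round(1).tolist(),int(s[i,4])) for i in range(1,n) if s[i,4]>=amin]
for n,rn,rd,cx in (("scene",(165,205,225,255),(380,285,460,350),0),("side",(205,220,245,265),(340,275,420,335),0)):
    im,K,T,c=cam(n)
    hsv=cv2.cvtColor(im,cv2.COLOR_BGR2HSV);h,s,v=cv2.split(hsv)
    def box(m,b):
        o=np.zeros_like(m);o[b[1]:b[3],b[0]:b[2]]=m[b[1]:b[3],b[0]:b[2]];return o
    red=box(((h<10)|(h>170))&(s>100)&(v>80),rn)
    ye=box((h>18)&(h<35)&(s>120)&(v>120),rd); gr=box((h>45)&(h<85)&(s>120)&(v>90),rd)
    print(n)
    for nm,m,z in(("red",red,.03),("yel",ye,.076),("grn",gr,.076)):
        for p,a in comps(m): print(nm,p,a,plane(p,K,T,z)[0].round(4))
    # steel nut blob: low saturation
    st=box((s<60)&(v>60),rn)
    for p,a in comps(st,30): print("steel",p,a,plane(p,K,T,.015)[0].round(4))
sc=cv2.imread("pics/scene0.png")[205:255,165:265];
si=cv2.imread("pics/side0.png")[220:290,200:270]
w=cv2.imread("pics/wrist0.png")
cv2.imwrite("pics/c1.png",np.hstack([cv2.resize(sc,(400,200)),cv2.resize(si,(200,200))]))
cv2.imwrite("pics/c1.png",np.vstack([np.pad(cv2.imread("pics/c1.png"),((0,0),(0,40),(0,0))),w[:400]]))
```

```text
scene
red [198.2, 223.6] 9 [0.4813 0.2696 0.03  ]
red [181.3, 225.5] 11 [0.4592 0.2924 0.03  ]
red [204.3, 231.8] 10 [0.4724 0.246  0.03  ]
red [179.0, 234.5] 6 [0.44 0.28 0.03]
yel [443.1, 314.9] 62 [ 0.5317 -0.2126  0.076 ]
yel [397.4, 322.9] 69 [ 0.4771 -0.1605  0.076 ]
grn [389.6, 298.6] 334 [ 0.5101 -0.1277  0.076 ]
grn [451.7, 287.2] 38 [ 0.5889 -0.2002  0.076 ]
grn [455.2, 296.0] 4 [ 0.5761 -0.2126  0.076 ]
grn [432.0, 301.9] 32 [ 0.5439 -0.1869  0.076 ]
grn [458.2, 298.4] 5 [ 0.5746 -0.2186  0.076 ]
grn [409.4, 336.5] 62 [ 0.4663 -0.1875  0.076 ]
steel [191.3, 231.7] 672 [0.4669 0.2772 0.015 ]
side
red [216.4, 232.8] 5 [0.4593 0.2941 0.03  ]
red [230.5, 234.0] 4 [0.4816 0.2714 0.03  ]
yel [355.1, 308.5] 43 [ 0.4766 -0.1605  0.076 ]
yel [406.3, 313.0] 49 [ 0.5317 -0.2133  0.076 ]
grn [398.8, 302.8] 36 [ 0.5416 -0.1862  0.076 ]
grn [361.0, 319.0] 39 [ 0.4664 -0.1872  0.076 ]
steel [234.6, 224.3] 176 [0.5262 0.3418 0.015 ]
steel [224.7, 241.5] 511 [0.4678 0.2737 0.015 ]
```

View pics/c1.png

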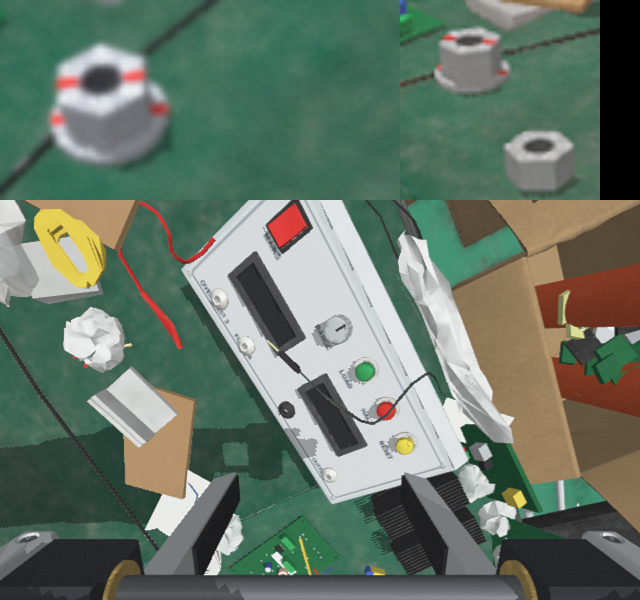

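Scene crop: the flange nut's red line runs across the top at about −46° in world, and the plain nut is well clear. Fixture centre is about (0.5042, −0.1868) with green at about +1° and yellow at −44°. Next I'll move over the nut with the fingers closing along 14°.

```bash
cat >> h.py <<'E'
def go(p,yang):
    s=read_state();R=np.array(s["orientation"]);y=np.degrees(np.arctan2(R[1,1],R[0,1]))
    d=(np.array(p)-s["ee_pos"])@R*100
    dy=yang-y
    print("t",s["time"],"pos",np.round(s["ee_pos"],4),"yang",round(y,2),"| cm",d.round(2),"turn z rad",round(-np.radians(dy),3),"tilt",R[:2,2].round(4),"F",s["force"].round(1),"w",s["gripper_width"])
E
python3 -c "
from h import *
go([.4704,.2815,.23],14)"
```

```text
t 0.25 pos [0.2778 0.5597 0.3024] yang 63.6 | cm [-29.62 -16.35   7.25] turn z rad 0.866 tilt [-0.0002 -0.0006] F [-0.1  0.2  1.1] w 0.09396533337762318
```

Emit:
{"api": "apply_moves", "payload": {
  "commands": [
    {"translation": [-2.96,-1.63,0.7],"turn": [0,0,0]},
    {"translation": [-2.96,-1.63,0.7],"turn": [0,0,0]},
    {"translation": [-2.96,-1.63,0.7],"turn": [0,0,0]},
    {"translation": [-2.96,-1.63,0.7],"turn": [0,0,0]},
    {"translation": [-2.96,-1.63,0.7],"turn": [0,0,0]},
    {"translation": [-2.96,-1.63,0.7],"turn": [0,0,0]},
    {"translation": [-2.96,-1.63,0.7],"turn": [0,0,0]},
    {"translation": [-2.96,-1.63,0.7],"turn": [0,0,0]},
    {"translation": [-2.96,-1.63,0.7],"turn": [0,0,0]},
    {"translation": [-2.96,-1.63,0.7],"turn": [0,0,0]}
  ],
  "grip": 9.4
}}

```text
time: 1.25
ee_pos: [0.4712, 0.281, 0.2325]
orientation: [[-0.896, 0.445, 0.0], [0.445, 0.896, 0.0], [-0.0, 0.0, -1.0]]
force: [-0.0, 0.2, 0.2]
gripper_width: 0.094
finger_force: 0.0
```

Emit:
{"api": "apply_moves", "payload": {
  "commands": [
    {"translation": [0,0,0],"turn": [0,0,0.144]},
    {"translation": [0,0,0],"turn": [0,0,0.144]},
    {"translation": [0,0,0],"turn": [0,0,0.144]},
    {"translation": [0,0,0],"turn": [0,0,0.144]},
    {"translation": [0,0,0],"turn": [0,0,0.144]},
    {"translation": [0,0,0],"turn": [0,0,0.144]},
    {"translation": [0,0,0],"turn": [0,0,0]},
    {"translation": [0,0,0],"turn": [0,0,0]}
  ]
}}

```text
time: 2.05
ee_pos: [0.4704, 0.2823, 0.2326]
orientation: [[-0.248, 0.969, -0.0], [0.969, 0.248, -0.0], [-0.0, -0.0, -1.0]]
force: [-0.7, -0.2, -0.4]
gripper_width: 0.094
finger_force: 0.0
```

```bash
python3 -c "
from h import *
go([.4704,.2815,.16],14)
im,K,T,c=cam('wrist'); cv2.imwrite('pics/w1.png',im)
print(proj([[.4704,.2815,.03],[.4704,.2815,0.0]],K,T))"
```

```text
t 2.05 pos [0.4704 0.2823 0.2326] yang 14.37 | cm [-0.08 -0.02  7.26] turn z rad 0.006 tilt [-0.0001 -0.0003] F [-0.7 -0.2 -0.4] w 0.09403055163833468
[[319.7557624  237.85616952]
 [319.71987715 228.8954569 ]]
```

View pics/w1.png

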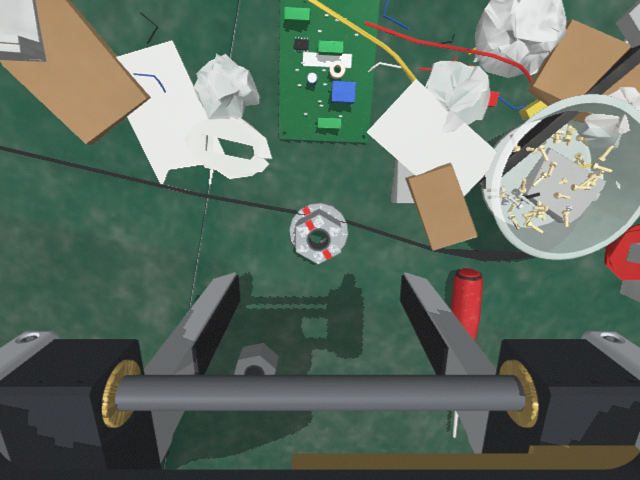

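The nut is at (318,240), within 2 px of the prediction, and its red line runs from (306,212) to (327,255). A red screwdriver handle is at (467,300). I'll measure both precisely.

```bash
python3 -c "
from h import *
im,K,T,c=cam('wrist')
h,s,v=cv2.split(cv2.cvtColor(im,cv2.COLOR_BGR2HSV))
m=((h<10)|(h>170))&(s>100)&(v>80); m[:200]=0;m[270:]=0;m[:,:285]=0;m[:,355:]=0
n,l,st,ce=cv2.connectedComponentsWithStats(m.astype(np.uint8))
for i in range(1,n): print(ce[i],st[i,4],plane(ce[i],K,T,.03)[0].round(4))
d=(v<60).astype(np.uint8);d[:225]=0;d[255:]=0;d[:,:300]=0;d[:,338:]=0
n,l,st,ce=cv2.connectedComponentsWithStats(d)
for i in range(1,n): print('dark',ce[i],st[i],plane(ce[i],K,T,.03)[0].round(4))
R=np.array(read_state()['orientation'])
print((plane([467,275],K,T,.015)[0]-[.4704,.2815,0])@R, (plane([455,290],K,T,.015)[0]-[.4704,.2815,0])@R)
"
```

```text
[305.89361702 210.34042553] 47 [0.4528 0.3025 0.03  ]
[309.53125 224.8125 ] 64 [0.4589 0.2908 0.03  ]
[326.75806452 254.11290323] 62 [0.4803 0.2683 0.03  ]
dark [327. 237.] [327 237   1   1   1] [0.4765 0.2838 0.03  ]
dark [311.26666667 242.73333333] [309 239   7   9  15] [0.4643 0.2752 0.03  ]
dark [322.65789474 244.02631579] [317 239  11  10  38] [0.4744 0.2766 0.03  ]
[-0.04172859  0.14170172 -0.01500262] [-0.05753877  0.13201585 -0.0150013 ]
```

Emit:
{"api": "apply_moves", "payload": {
  "commands": [
    {"translation": [-0.12,0,3],"turn": [0,0,0.006]},
    {"translation": [0,0,3],"turn": [0,0,0]},
    {"translation": [0,0,3],"turn": [0,0,0]},
    {"translation": [0,0,2],"turn": [0,0,0]},
    {"translation": [0,0,1.2],"turn": [0,0,0]},
    {"translation": [0,0,0.6],"turn": [0,0,0]},
    {"translation": [0,0,0],"turn": [0,0,0]},
    {"translation": [0,0,0],"turn": [0,0,0]}
  ]
}}

```text
time: 2.95
ee_pos: [0.4712, 0.2812, 0.1055]
orientation: [[-0.238, 0.971, 0.001], [0.971, 0.238, 0.001], [0.0, 0.001, -1.0]]
force: [0.0, -0.4, 0.6]
gripper_width: 0.0941
finger_force: 0.0
```

Emit:
{"api": "apply_moves", "payload": {
  "commands": [
    {"translation": [0,0,0],"turn": [0,0,0]},
    {"translation": [0,0,0],"turn": [0,0,0]},
    {"translation": [0,0,0],"turn": [0,0,0]},
    {"translation": [0,0,0],"turn": [0,0,0]},
    {"translation": [0,0,0],"turn": [0,0,0]},
    {"translation": [0,0,0],"turn": [0,0,0]},
    {"translation": [0,0,0],"turn": [0,0,0]},
    {"translation": [0,0,0],"turn": [0,0,0]}
  ],
  "grip": 3,
  "squeeze": 30
}}

```text
time: 3.75
ee_pos: [0.4708, 0.281, 0.1046]
orientation: [[-0.238, 0.971, -0.0], [0.971, 0.238, -0.0], [-0.0, -0.0, -1.0]]
force: [-0.6, -0.2, 0.0]
gripper_width: 0.0399
finger_force: 30.0
```

Emit:
{"api": "apply_moves", "payload": {
  "commands": [
    {"translation": [0,0,-1],"turn": [0,0,0]},
    {"translation": [0,0,-3],"turn": [0,0,0]},
    {"translation": [0,0,-4],"turn": [0,0,0]},
    {"translation": [0,0,-4],"turn": [0,0,0]},
    {"translation": [0,0,-4],"turn": [0,0,0]},
    {"translation": [0,0,0],"turn": [0,0,0]},
    {"translation": [0,0,0],"turn": [0,0,0]}
  ]
}}

```text
time: 4.45
ee_pos: [0.4708, 0.2811, 0.2655]
orientation: [[-0.238, 0.971, 0.001], [0.971, 0.238, 0.001], [0.001, 0.001, -1.0]]
force: [-0.2, -0.2, -1.6]
gripper_width: 0.0398
finger_force: 30.0
```

```bash
python3 -c "
from h import *
go([.5042,-.1868,.265],16.2)
im,K,T,c=cam('wrist'); cv2.imwrite('pics/w2.png',im)
p=read_state()['ee_pos']; print(proj([p-[0,0,.074]],K,T))"
```

```text
t 4.45 pos [0.4708 0.2811 0.2655] yang 13.76 | cm [-46.24  -7.88   0.  ] turn z rad -0.043 tilt [0.0012 0.0011] F [-0.2 -0.2 -1.6] w 0.039789172474963046
[[319.52860373 307.92684103]]
```

View pics/w2.png

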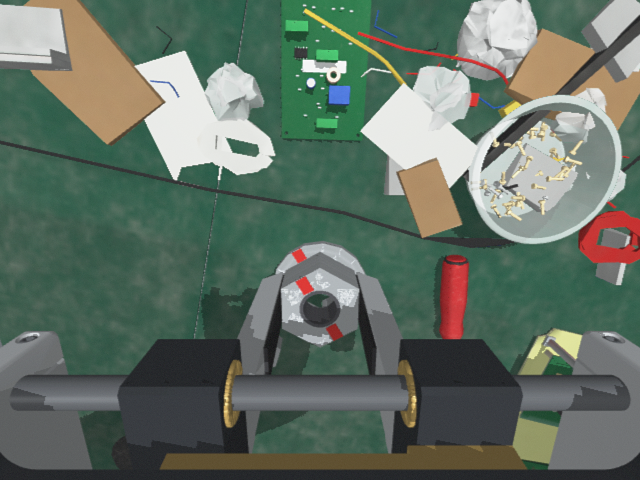

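The nut is held square, with the bore at (320,310) against a prediction of 308, so it is centred within 1 mm. Next I'll carry it to above the stud.

Emit:
{"api": "apply_moves", "payload": {
  "commands": [
    {"translation": [-2,-0.34,0],"turn": [0,0,0]},
    {"translation": [-4,-0.68,0],"turn": [0,0,0]},
    {"translation": [-4,-0.68,0],"turn": [0,0,0]},
    {"translation": [-4,-0.68,0],"turn": [0,0,0]},
    {"translation": [-4,-0.68,0],"turn": [0,0,0]},
    {"translation": [-4,-0.68,0],"turn": [0,0,0]},
    {"translation": [-4,-0.68,0],"turn": [0,0,0]},
    {"translation": [-4,-0.68,0],"turn": [0,0,0]},
    {"translation": [-4,-0.68,0],"turn": [0,0,0]},
    {"translation": [-4,-0.68,0],"turn": [0,0,0]}
  ]
}}

```text
time: 5.5
ee_pos: [0.4977, -0.105, 0.2634]
orientation: [[-0.238, 0.971, -0.002], [0.971, 0.238, -0.0], [0.0, -0.002, -1.0]]
force: [0.3, -0.3, -1.1]
gripper_width: 0.0402
finger_force: 30.0
```

Emit:
{"api": "apply_moves", "payload": {
  "commands": [
    {"translation": [-4,-0.68,0],"turn": [0,0,0]},
    {"translation": [-3,-0.6,0],"turn": [0,0,0]},
    {"translation": [-1.24,-0.48,0],"turn": [0,0,0]},
    {"translation": [0,0,0],"turn": [0,0,-0.043]},
    {"translation": [0,0,0],"turn": [0,0,0]},
    {"translation": [0,0,0],"turn": [0,0,0]},
    {"translation": [0,0,0],"turn": [0,0,0]}
  ]
}}

```text
time: 6.2
ee_pos: [0.5009, -0.1869, 0.2644]
orientation: [[-0.279, 0.96, -0.001], [0.96, 0.279, 0.0], [0.0, -0.0, -1.0]]
force: [0.1, -0.3, -1.4]
gripper_width: 0.0399
finger_force: 30.0
```

```bash
python3 -c "
from h import *
go([.5042,-.1868,.265],16.2)
im,K,T,c=cam('wrist'); 
h,s,v=cv2.split(cv2.cvtColor(im,cv2.COLOR_BGR2HSV))
for nm,m in(('yel',(h>18)&(h<35)&(s>120)&(v>120)),('grn',(h>45)&(h<85)&(s>150)&(v>90)),('red',((h<10)|(h>170))&(s>100)&(v>80))):
  n,l,st,ce=cv2.connectedComponentsWithStats(m.astype(np.uint8))
  for i in range(1,n):
    if 20<st[i,4]<1500: print(nm,ce[i].round(1),st[i,4],plane(ce[i],K,T,.191 if nm=='red' else .076)[0].round(4))
a=im[180:420,180:460]
si=capture('side')['pixels'][200:340,310:450]
cv2.imwrite('pics/w3.png',np.hstack([cv2.resize(a,(467,400)),cv2.resize(si,(400,400))[:,:330]]))
"
```

```text
t 6.2 pos [ 0.5009 -0.1869  0.2644] yang 16.22 | cm [-0.08  0.32 -0.06] turn z rad 0.0 tilt [-0.0005  0.0002] F [ 0.1 -0.3 -1.4] w 0.03993696832709258
yel [298.2 204.5] 228 [ 0.4749 -0.1612  0.076 ]
yel [232.  390.7] 404 [ 0.4612 -0.3561  0.076 ]
yel [408.2 393.8] 464 [ 0.6267 -0.3117  0.076 ]
red [298.8 255.4] 115 [ 0.4825 -0.1617  0.191 ]
red [304.4 285.3] 178 [ 0.4894 -0.1763  0.191 ]
red [334.2 331.7] 165 [ 0.5115 -0.1975  0.191 ]
```

View pics/w3.png

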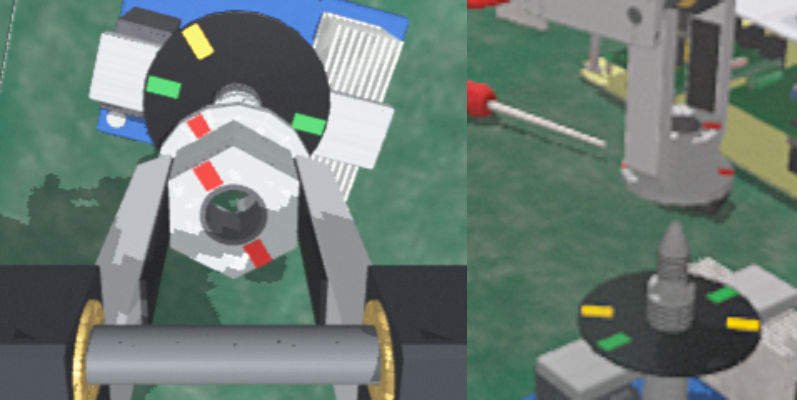

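Left: the nut's red line is parallel to the yellow direction (−43.8° measured), with the nut about 3 mm short in x. Right: the nut is above the stud. I'll correct and lower onto the pilot.

Emit:
{"api": "apply_moves", "payload": {
  "commands": [
    {"translation": [-0.07,0.26,0],"turn": [0,0,0]},
    {"translation": [0,0,1.2],"turn": [0,0,0]},
    {"translation": [0,0,1],"turn": [0,0,0]},
    {"translation": [0,0,0.6],"turn": [0,0,0]},
    {"translation": [0,0,0.6],"turn": [0,0,0]},
    {"translation": [0,0,0.6],"turn": [0,0,0]},
    {"translation": [0,0,0.5],"turn": [0,0,0]},
    {"translation": [0,0,0],"turn": [0,0,0]},
    {"translation": [0,0,0],"turn": [0,0,0]}
  ]
}}

```text
time: 7.2
ee_pos: [0.5034, -0.1875, 0.2196]
orientation: [[-0.279, 0.96, -0.001], [0.96, 0.279, 0.0], [0.0, -0.0, -1.0]]
force: [-1.5, 2.0, -1.3]
gripper_width: 0.0398
finger_force: 30.0
```

```bash
python3 -c "
from h import *
go([.5036,-.187,.1996],16.2);s=read_state();print(s['force'],s['wrist_torque'])"
```

```text
t 7.2 pos [ 0.5034 -0.1875  0.2196] yang 16.21 | cm [0.05 0.03 2.  ] turn z rad 0.0 tilt [-0.0005  0.0002] F [-1.5  2.  -1.3] w 0.039798442756365654
[-1.54316803  1.95277118 -1.29006833] [0.28627338 0.44844255 0.02704252]
```

Emit:
{"api": "apply_moves", "payload": {
  "commands": [
    {"translation": [0.05,0,0.5],"turn": [0,0,0]},
    {"translation": [0,0,0.5],"turn": [0,0,0]},
    {"translation": [0,0,0.4],"turn": [0,0,0]},
    {"translation": [0,0,0.3],"turn": [0,0,0]},
    {"translation": [0,0,0.2],"turn": [0,0,0]},
    {"translation": [0,0,0],"turn": [0,0,0]},
    {"translation": [0,0,0],"turn": [0,0,0]}
  ]
}}

```text
time: 7.9
ee_pos: [0.5034, -0.1871, 0.2007]
orientation: [[-0.279, 0.96, -0.0], [0.96, 0.279, -0.0], [-0.0, -0.0, -1.0]]
force: [-1.7, 0.7, -3.1]
gripper_width: 0.0396
finger_force: 30.0
```

Emit:
{"api": "apply_moves", "payload": {
  "commands": [
    {"translation": [0,0,0.07],"turn": [0,0,0]},
    {"translation": [0,0,0.07],"turn": [0,0,0]},
    {"translation": [0,0,0],"turn": [0,0,0]},
    {"translation": [0,0,0],"turn": [0,0,0]}
  ]
}}

```text
time: 8.3
ee_pos: [0.5035, -0.1871, 0.1995]
orientation: [[-0.279, 0.96, 0.0], [0.96, 0.279, 0.0], [0.0, 0.0, -1.0]]
force: [-4.0, 3.2, 4.0]
gripper_width: 0.0396
finger_force: 30.0
```

The nut is resting on the shoulder: height matches and Fz is about +5 N. Now I'll turn it 45° counterclockwise, lightly pressed.

Emit:
{"api": "apply_moves", "payload": {
  "commands": [
    {"translation": [0,0,0.02],"turn": [0,0,0]},
    {"translation": [0,0,0],"turn": [0,0,-0.08]},
    {"translation": [0,0,0],"turn": [0,0,-0.08]},
    {"translation": [0,0,0],"turn": [0,0,-0.08]},
    {"translation": [0,0,0],"turn": [0,0,-0.08]},
    {"translation": [0,0,0],"turn": [0,0,0]}
  ]
}}

```text
time: 8.9
ee_pos: [0.5032, -0.1869, 0.1992]
orientation: [[-0.57, 0.822, -0.0], [0.822, 0.57, 0.001], [0.001, 0.0, -1.0]]
force: [-5.9, 4.5, 6.8]
gripper_width: 0.04
finger_force: 30.0
```

```bash
python3 -c "
from h import *
go([.5036,-.187,.1995],61.2);s=read_state();print(s['force'],s['wrist_torque'])"
```

```text
t 8.9 pos [ 0.5032 -0.1869  0.1992] yang 34.73 | cm [-0.03  0.03 -0.03] turn z rad -0.462 tilt [-0.0004  0.0006] F [-5.9  4.5  6.8] w 0.03995703993784318
[-5.85123947  4.4634675   6.75504627] [ 1.09502233  1.40671938 -0.06487592]
```

Emit:
{"api": "apply_moves", "payload": {
  "commands": [
    {"translation": [0.04,0,0],"turn": [0,0,-0.08]},
    {"translation": [0,0,0],"turn": [0,0,-0.08]},
    {"translation": [0,0,0],"turn": [0,0,-0.08]},
    {"translation": [0,0,0],"turn": [0,0,-0.08]},
    {"translation": [0,0,0],"turn": [0,0,-0.08]},
    {"translation": [0,0,0],"turn": [0,0,-0.06]},
    {"translation": [0,0,0],"turn": [0,0,0]},
    {"translation": [0,0,0],"turn": [0,0,0]}
  ]
}}

```text
time: 9.7
ee_pos: [0.5027, -0.1869, 0.1987]
orientation: [[-0.873, 0.487, -0.001], [0.487, 0.873, 0.0], [0.001, -0.0, -1.0]]
force: [-5.0, 0.5, -1.3]
gripper_width: 0.0394
finger_force: 30.0
```

```bash
python3 -c "
from h import *
go([.5036,-.187,.1945],61.2)
im,K,T,c=cam('wrist')
h,s,v=cv2.split(cv2.cvtColor(im,cv2.COLOR_BGR2HSV))
for nm,m in(('grn',(h>45)&(h<85)&(s>120)&(v>140)),('red',((h<10)|(h>170))&(s>100)&(v>80))):
  n,l,st,ce=cv2.connectedComponentsWithStats(m.astype(np.uint8))
  for i in range(1,n):
    if 50<st[i,4]<1500: print(nm,ce[i].round(1),st[i,4],plane(ce[i],K,T,.125 if nm=='red' else .076)[0].round(4))
a=im[150:420,160:480]
si=capture('side')['pixels'][200:340,310:450]
cv2.imwrite('pics/w4.png',np.hstack([cv2.resize(a,(467,400)),cv2.resize(si,(400,400))[:,:330]]))
"
```

```text
t 9.7 pos [ 0.5027 -0.1869  0.1987] yang 60.84 | cm [-0.09  0.04  0.42] turn z rad -0.006 tilt [-0.0013  0.0002] F [-5.   0.5 -1.3] w 0.039398026413621126
grn [287.4 223.4] 340 [ 0.464  -0.1884  0.076 ]
grn [  7.5 328.1] 493 [ 0.434 -0.395  0.076]
red [299.  255.4] 121 [ 0.4721 -0.1814  0.125 ]
red [304.4 285.3] 186 [ 0.4872 -0.187   0.125 ]
red [334.1 331.6] 164 [ 0.5178 -0.1866  0.125 ]
```

View pics/w4.png

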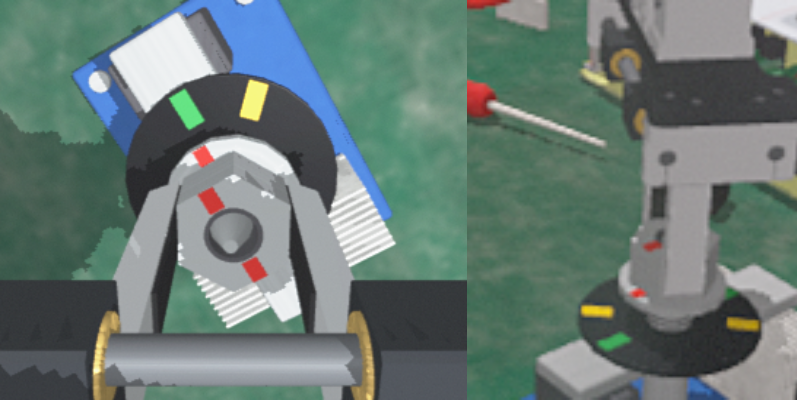

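The red line now points at the green mark, and the vertical support has vanished, so the teeth are over the slots. I'll lower 4.5 mm into them, then open.

Emit:
{"api": "apply_moves", "payload": {
  "commands": [
    {"translation": [0.03,-0.02,0.1],"turn": [0,0,0]},
    {"translation": [0,0,0.1],"turn": [0,0,0]},
    {"translation": [0,0,0.1],"turn": [0,0,0]},
    {"translation": [0,0,0.1],"turn": [0,0,0]},
    {"translation": [0,0,0],"turn": [0,0,0]},
    {"translation": [0,0,0],"turn": [0,0,0]}
  ]
}}

```text
time: 10.4
ee_pos: [0.5026, -0.1871, 0.1949]
orientation: [[-0.874, 0.487, -0.001], [0.487, 0.874, -0.0], [0.0, -0.001, -1.0]]
force: [-5.4, -0.3, -2.0]
gripper_width: 0.0398
finger_force: 30.0
```

Emit:
{"api": "apply_moves", "payload": {
  "commands": [
    {"translation": [0,0,0],"turn": [0,0,0]},
    {"translation": [0,0,0],"turn": [0,0,0]},
    {"translation": [0,0,0],"turn": [0,0,0]},
    {"translation": [0,0,0],"turn": [0,0,0]},
    {"translation": [0,0,0],"turn": [0,0,0]},
    {"translation": [0,0,0],"turn": [0,0,0]}
  ],
  "grip": 8
}}

```text
time: 11.0
ee_pos: [0.503, -0.1868, 0.1951]
orientation: [[-0.874, 0.486, 0.0], [0.486, 0.874, -0.0], [-0.0, -0.0, -1.0]]
force: [-0.2, 0.7, -0.8]
gripper_width: 0.0795
finger_force: 0.0
```

Emit:
{"api": "apply_moves", "payload": {
  "commands": [
    {"translation": [0,0,-1],"turn": [0,0,0]},
    {"translation": [0,0,-2],"turn": [0,0,0]},
    {"translation": [0,0,-3],"turn": [0,0,0]},
    {"translation": [0,0,-4],"turn": [0,0,0]},
    {"translation": [0,0,0],"turn": [0,0,0]},
    {"translation": [0,0,0],"turn": [0,0,0]}
  ]
}}

```text
time: 11.6
ee_pos: [0.5031, -0.1869, 0.2962]
orientation: [[-0.874, 0.486, 0.002], [0.486, 0.874, -0.0], [-0.002, 0.001, -1.0]]
force: [-0.2, -0.5, -1.0]
gripper_width: 0.0801
finger_force: 0.0
```

```bash
python3 -c "
from h import *
go([.5036,-.187,.1945],61.2)
a=capture('scene')['pixels'][190:390,160:480]
im,K,T,c=cam('wrist')
h,s,v=cv2.split(cv2.cvtColor(im,cv2.COLOR_BGR2HSV))
m=((h<10)|(h>170))&(s>100)&(v>80)
n,l,st,ce=cv2.connectedComponentsWithStats(m.astype(np.uint8))
for i in range(1,n):
    if 20<st[i,4]<1500: print(ce[i].round(1),st[i,4],plane(ce[i],K,T,.12)[0].round(4))
si=capture('side')['pixels'][240:380,310:450]
cv2.imwrite('pics/w5.png',np.hstack([cv2.resize(si,(400,400)),cv2.resize(im[150:400,200:450],(400,400))]))
"
```

```text
t 11.6 pos [ 0.5031 -0.1869  0.2962] yang 60.91 | cm [-3.000e-02  1.000e-02  1.017e+01] turn z rad -0.005 tilt [ 0.002  -0.0003] F [-0.2 -0.5 -1. ] w 0.08009737250264228
[305.  215.6] 51 [ 0.4747 -0.184   0.12  ]
[309.2 231.3] 74 [ 0.4874 -0.1874  0.12  ]
[328.9 263.1] 74 [ 0.5187 -0.1867  0.12  ]
```

View pics/w5.png

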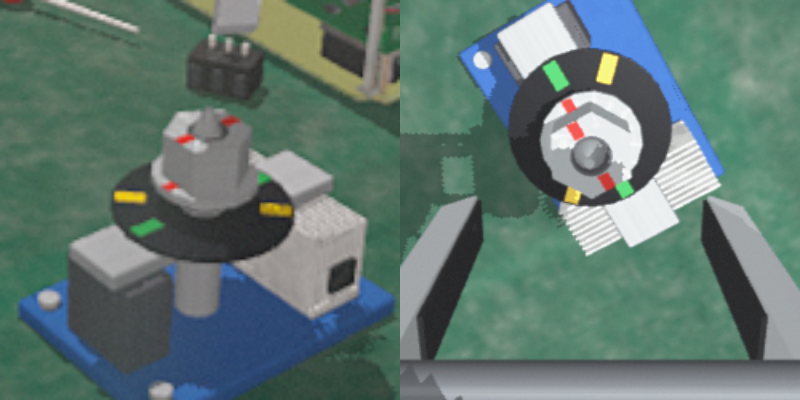

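The nut sits level and low on the stud with its red line on the green marks, and the gripper is clear.

```bash
python3 -c "
from workcell import finish_job
print(finish_job())"
```

```text
the job is handed in; nothing more can be done
None
```

The flange nut was set on the stud at the yellow marks, backed off to the green marks, lowered about 4 mm into the slots and released, then handed in at about 12 s; the plain hex nut was not touched.

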